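# Pack the laundry stain kit

## Robot

A 6-joint arm with a two-finger parallel gripper is mounted at the origin on the work surface. World frame = base frame: x ahead of the robot, y to its left, z up, the work surface at z = 0. Lengths are in m, angles in rad, forces in N, time in s.
With the tool pointing down it reaches from about 0.375 to 0.975 m from the base axis. Payload 3.8 kg.
Tool frame: the origin (TCP) lies midway between the tips of the shut fingers; the grasp point (between the pads) lies 19 mm behind it; z points along the fingers, y is the line along which they close (so a half turn about z gives the same grasp; the last joint's range is limited). The gripper opens to 85 mm and grips with 20 to 120 N. Pads are 22 mm wide; open, the fingers measure 114 mm over their backs; the gripper's body (76 mm by 85 mm) begins 54 mm behind the grasp point. The pads swing forward as they close: fully open they stand 13 mm farther back than shut.
Start: joints at [-1.257, 0.264, 1.604, -0, 1.274, -0.037], TCP at [0.232, -0.634, 0.231] pointing down, gripper open.
Joint ranges: [-2.63, 2.63], [-0.94, 2.18], [0.31, 2.57], [-1.31, 4.45], [0, 2.66], [-2.55, 2.55]. Speed limits (rad/s): [2.57, 2.57, 3.14, 3.14, 3.14, 3.14].

## Interface

Orientations are given as a rotation vector (axis times angle).
In Python, from workcell import read_state, vision, ticket gives the robot as it stands. The module is installed in compiled form; this text tells all that it offers.
- The arm moves only by the tool jog_arm, never from a script. Its arguments are lists of equal length, an entry for each row: "turn": the turn, a rotation vector about the tool's x, y, z in rad, a list of three; "delta_pos": the shift along the tool's x, y, z in m, a list of three; "gripper": the finger opening in m, from 0 to 0.0854. In form: {"turn": [[rx, ry, rz], ...], "delta_pos": [[dx, dy, dz], ...], "gripper": [gripper, ...]}. A call has 1 to 20 rows; each row shifts and turns the commanded pose from where the row before left it, along the tool's axes as they then stand; what a row does not reach is not made up. A row lasts 1/12 s, in which the tool goes at most 41.7 mm and 7.16 degrees, less where a joint would pass 70% of its speed; a pose out of reach is approached as far as the arm can. A call with a gripper value outside its range is refused whole. The fingers move at their own pace and stop on an object; "grip_force" is the grip in N (left out, the last holds). Time passes only in rows, so rows that do not move let the fingers close. It gives the time, the measured TCP pose, the force, the opening and the grip force at its end, in the units of the state.
- read_state(): the state, without advancing time (a new reading comes with each control period).
- vision.read_camera(name): name is "scene" or "top" or "wrist"; returns the picture (420x560x3 uint8, red, green, blue); there is no depth.
- vision.calibration(name): a dict with "vfov" (degrees; the focal length in pixels is half the picture's height over the tangent of half this angle, whatever the lens; pixels are square), "cx", "cy" (the principal point, pixels), "R" (3x3) and "t" (3): a world point X has camera coordinates R X + t; the wrist camera has in their place "mount" (4x4, takes a point from camera to tool coordinates, whose origin is the TCP and whose axes are the flange's). Camera axes: x right, y down, z forward; pixel columns grow to the right and rows downward; lengths in m; the calibration is good to about 2 mm. A picture is of the moment at which its call begins: read the wrist's pose just before it. calibration takes no time and is no camera call.
- ticket.finish_job(): hands the job in; it is judged then, once.
The state is a dict: "time": time; "q": joint angles; "joint_vel": joint speeds; "joint_torque": joint torques, N m; "tool_pos": TCP position; "tcp_rot": TCP orientation; "wrist_force": force on the tool from outside, world axes, zero at the start; "torque": the same for the moment, N m; "width": opening from 0.0 (shut) to 1.0 (fully open); "grip_force": force on a finger pad.
Only numpy, scipy, OpenCV 4.12 (cv2) and the standard library are available. Lean on these libraries where they do the work, as an engineer would, in place of code of your own. Each camera call takes 0.05 s, during which the arm holds its last target. There are 200 camera calls.

## Task

Pack the stain kit into the teal divided tray: the blue brush on its bristles in the long compartment, the blue dosing cup upright in the small square-ish compartment between the bottles and the clothes pegs, and the two laundry bottles upright at the other end, the purple-capped stain remover in the compartment next to the brush and the pink-capped softener in the one next to the cup. The yellow-capped bleach, the red floor brush, the orange pet-food cup and the green-lidded tub are not part of the kit: leave them standing where they are.

Things in the scene. Friction and masses are not known exactly. Their poses are not given: they have to be found in the camera images.
- tray: Teal divided tray, fixed, 244 (x) x 164 (y), walls 50 high, dividers 40, floor top at z 4. Origin: centre of underside. Compartments at (x, y), clear size: (-70, 40) 96 x 76 stain remover; (-70, -40) 96 x 76 softener; (50, 40) 136 x 76 long one, brush; (24, -40) 84 x 76 cup; (94, -40) 48 x 76 full of fixed clothes pegs, 28 high. Bottles and brush fit with their length along the tray's x.
- stain_remover: Upright white bottle, loose, body 75 (its x) x 42 (its y) x 76 high, round purple cap of 31 diameter in the middle of its top (z 82 to 105), purple panels on the broad sides. About 220 g. Origin: centre of the underside, z up. Belongs in the tray.
- softener: Upright white bottle, loose, body 75 (its x) x 42 (its y) x 76 high, round pink cap of 31 diameter in the middle of its top (z 82 to 105), pink panels on the broad sides. About 220 g. Origin: centre of the underside, z up. Belongs in the tray.
- laundry_brush: Scrubbing brush standing on its bristles, loose, 104 (its x) x 50 (its y) x 78 high: bristles to z 25, block z 24 to 42, above it a bow handle, a flat-sided bar 84 long (x) x 20 wide (y), z 56 to 78, centred. Blue block and handle, white bristles. About 130 g. Origin: centre of the underside, z up. Belongs in the tray.
- laundry_cup: Round open dosing cup, loose, straight sides, blue plastic, 50 outer diameter, 65 high, 3 wall, about 50 g. Origin: centre of the underside, z up. Belongs in the tray.
- bleach: Upright white bottle, loose, body 75 (its x) x 42 (its y) x 76 high, round yellow cap of 31 diameter in the middle of its top (z 82 to 105), yellow panels on the broad sides. About 220 g. Origin: centre of the underside, z up. Does not belong: leave it alone.
- floor_brush: Scrubbing brush standing on its bristles, loose, 104 (its x) x 50 (its y) x 78 high: bristles to z 25, block z 24 to 42, above it a bow handle, a flat-sided bar 84 long (x) x 20 wide (y), z 56 to 78, centred. Red block and handle, dark bristles. About 130 g. Origin: centre of the underside, z up. Does not belong: leave it alone.
- pet_cup: Round open dosing cup, loose, straight sides, orange plastic, 50 outer diameter, 65 high, 3 wall, about 50 g. Origin: centre of the underside, z up. Does not belong: leave it alone.
- powder_tub: Round closed tub, loose, white and green with a green lid, 70 diameter, 74 high, about 300 g. Origin: centre of the underside, z up. Does not belong: leave it alone.
Things that resemble listed ones, but are neither listed nor needed, are in the scene too. What is shaped like the stain_remover but brown is not meant.

How it is judged:
At the end, for the whole second after the job is handed in: Each kit thing stands on its own compartment's floor, upright (0.12 rad), at rest, origin off the centre along the tray's x, y by at most: bottles 15, 20 mm; brush 24, 18; cup 22, 18. Bleach, floor brush, pet cup and tub stand upright (0.15 rad) within 30 mm of their starts (x of stain_remover in the frame of tray between -0.085 and -0.055 m and y of stain_remover in the frame of tray between 0.02 and 0.06 m and z of each of stain_remover, softener, laundry_brush, laundry_cup in the frame of tray below 0.01 m and angle between each of stain_remover, softener, laundry_brush, laundry_cup's own z axis and vertical below 0.12 rad and linear speed of each of stain_remover, softener, laundry_brush, laundry_cup below 0.02 m/s and angular speed of each of stain_remover, softener, laundry_brush, laundry_cup below 0.2 rad/s and x of softener in the frame of tray between -0.085 and -0.055 m and y of softener in the frame of tray between -0.06 and -0.02 m and x of laundry_brush in the frame of tray between 0.026 and 0.074 m and y of laundry_brush in the frame of tray between 0.022 and 0.058 m and x of laundry_cup in the frame of tray between 0.002 and 0.046 m and y of laundry_cup in the frame of tray between -0.058 and -0.022 m and distance of each of bleach, floor_brush, pet_cup, powder_tub from where it was at the start of the episode below 0.03 m and angle between each of bleach, floor_brush, pet_cup, powder_tub's own z axis and vertical below 0.15 rad); the robot touches nothing.
It fails at once if the bleach is moved more than 40 mm or knocked over (distance of bleach from where it was at the start of the episode above 0.04 m or angle between bleach's own z axis and vertical above 0.6 rad).
It fails at once if the floor brush is moved more than 40 mm or knocked over (distance of floor_brush from where it was at the start of the episode above 0.04 m or angle between floor_brush's own z axis and vertical above 0.6 rad).
It fails at once if the pet cup is moved more than 40 mm or knocked over (distance of pet_cup from where it was at the start of the episode above 0.04 m or angle between pet_cup's own z axis and vertical above 0.6 rad).
It fails at once if the powder tub is moved more than 40 mm or knocked over (distance of powder_tub from where it was at the start of the episode above 0.04 m or angle between powder_tub's own z axis and vertical above 0.6 rad).
It also fails if it takes over 112 s, if anything falls off the work surface, if the arm or the gripper's body presses on something with over 40 N, if the wrist force passes 120 N, or if a joint passes its speed limit or range.

## Working session

There is one attempt and no reset: what is moved stays moved. The work goes in short steps, Python scripts to look and compute and a tool call to move; the robot and the scene stay as the last step left them, time stands still between calls to the robot, and variables do not carry over. Pictures are saved under pics/ and viewed, at most 14 in all, crops included, and the job is handed in when it is done.

Besides the shell and the picture viewer there is one more tool, called after ">>>" by a JSON object that holds its "name" and its "arguments". jog_arm: Moves the arm, as the interface text tells. Its arguments: {"type":"object","properties":{"turn":{"type":"array","items":{"type":"array","items":{"type":"number"}}},"delta_pos":{"type":"array","items":{"type":"array","items":{"type":"number"}}},"gripper":{"type":"array","items":{"type":"number"}},"grip_force":{"type":"number"}},"required":["turn","delta_pos","gripper"]}

```bash
mkdir -p pics; cat > h.py <<'E'
import numpy as np, cv2
from workcell import read_state, vision, ticket
def grab(n,f=None):
    im=vision.read_camera(n)
    if f: cv2.imwrite('pics/'+f,im[:,:,::-1])
    return im
E
python3 - <<'E'
from h import *
print(read_state())
for n in ("scene","top","wrist"):
    print(n,vision.calibration(n)); grab(n,n+'0.png')
E
```

```text
{'time': 0.0, 'q': array([-1.25689539e+00,  2.64740842e-01,  1.60535737e+00, -7.11040819e-06,
        1.27368304e+00, -3.69035923e-02]), 'joint_vel': array([ 0.00254708,  0.00103108, -0.00076052, -0.00054247,  0.00065045,
        0.00025879]), 'joint_torque': array([ 9.04940157e-05, -5.15111232e+01, -3.67317080e+01,  2.26360144e-04,
        1.28757881e-02,  4.57308090e-06]), 'tool_pos': array([ 0.23173853, -0.63321072,  0.22997929]), 'tcp_rot': array([-3.09125531e+00, -5.47846381e-01,  4.84855627e-04]), 'wrist_force': array([-0.07789146, -0.5124309 ,  0.19198382]), 'torque': array([ 0.03647471, -0.01687287, -0.07743801]), 'grip_force': 0.0, 'width': 1.0030942115644068}
scene {'vfov': 51.87212916316737, 'cx': 281.3498501874664, 'cy': 211.6408023834178, 'R': array([[ 0.56455662,  0.8253018 ,  0.01235984],
       [ 0.56145582, -0.3730075 , -0.73866959],
       [-0.60501503,  0.42396031, -0.67395435]]), 't': array([-0.22316761, -0.27314237,  1.48762785])}
top {'vfov': 51.9847037330152, 'cx': 283.030116677565, 'cy': 206.18101377304225, 'R': array([[-0.01107358, -0.99959602,  0.02617577],
       [-0.99784898,  0.00935516, -0.06488372],
       [ 0.06461263, -0.02683796, -0.99754946]]), 't': array([-0.09981998,  0.46086801,  1.16888116])}
wrist {'vfov': 61.09808865067891, 'cx': 277.65691319112136, 'cy': 213.66893423331902, 'mount': array([[-1.17032841e-04, -9.64260522e-01, -2.64955908e-01,
         6.73667709e-02],
       [ 9.99999841e-01,  3.33248770e-05, -5.62986827e-04,
         1.03153268e-03],
       [ 5.51695594e-04, -2.64955931e-01,  9.64260364e-01,
        -1.41547221e-01],
       [ 0.00000000e+00,  0.00000000e+00,  0.00000000e+00,
         1.00000000e+00]])}
```

View pics/top0.png

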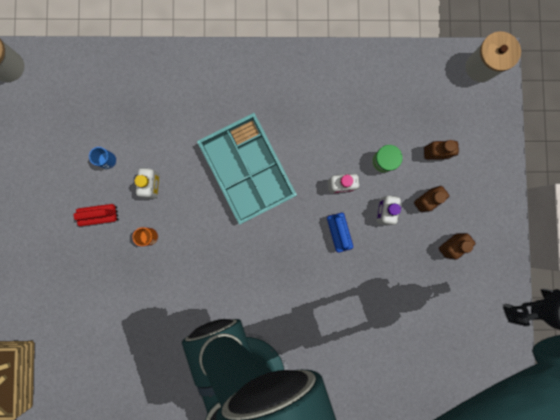

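View pics/scene0.png

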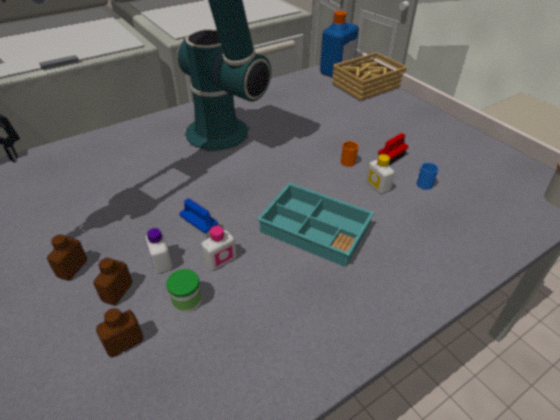

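The top view shows the tray at about (246,168) with the pegs at its upper end. The kit is the stain remover with cap at (394,210), the softener (347,182), the blue brush (341,232) and the blue cup (102,158). The distractors are the bleach (141,183), red brush (96,215), orange cup (145,237), tub (388,158) and three brown bottles on the right.

For the purple-capped bottle the candidates are (394,210) and the brown ones at (441,149), (432,198) and (458,245). Only (394,210) is white with a purple cap.

```bash
cat >> h.py <<'E'
def K(n):
    c=vision.calibration(n); return 210/np.tan(np.radians(c['vfov']/2)),c['cx'],c['cy'],c
def cast(n,px,z,st=None):
    from scipy.spatial.transform import Rotation as Ro
    f,cx,cy,c=K(n); px=np.atleast_2d(px).astype(float)
    d=np.c_[(px[:,0]-cx)/f,(px[:,1]-cy)/f,np.ones(len(px))]
    if n=='wrist':
        T=np.eye(4); T[:3,:3]=Ro.from_rotvec(st['tcp_rot']).as_matrix(); T[:3,3]=st['tool_pos']
        T=T@c['mount']; o=T[:3,3]; d=d@T[:3,:3].T
    else: o=-c['R'].T@c['t']; d=d@c['R']
    return (o+d*((z-o[2])/d[:,2])[:,None])[:,:2]
def mask(im,h0,h1,s=90,v=40,roi=None):
    hsv=cv2.cvtColor(im,cv2.COLOR_RGB2HSV)
    m=cv2.inRange(hsv,(h0,s,v),(h1,255,255))
    if roi is not None:
        x0,y0,x1,y1=roi; k=np.zeros_like(m); k[y0:y1,x0:x1]=1; m=m*k
    n,l,s_,c=cv2.connectedComponentsWithStats(m)
    i=1+np.argmax(s_[1:,4]); return (l==i).astype(np.uint8), s_[i,4], c[i]
def rect(n,m,z,st=None):
    "min-area rectangle of the mask cast on plane z: centre, long, short, angle of long side (deg)"
    c=max(cv2.findContours(m,0,1)[0],key=cv2.contourArea).reshape(-1,2)
    p=(cast(n,c,z,st)*1000).astype(np.float32)
    b=cv2.boxPoints(cv2.minAreaRect(p)); e=b[1]-b[0]; g=b[2]-b[1]
    if np.hypot(*e)<np.hypot(*g): e,g=g,e
    return b.mean(0).round(1),np.hypot(*e).round(1),np.hypot(*g).round(1),(np.degrees(np.arctan2(e[1],e[0]))%180).round(1)
E
python3 - <<'E'
from h import *
im=cv2.cvtColor(cv2.imread('pics/top0.png'),cv2.COLOR_BGR2RGB)
f,cx,cy,c=K('top'); print('cam',-c['R'].T@c['t'])
m,a,ce=mask(im,80,98,60,60,(190,105,305,230)); print('tray',a,rect('top',m,.05))
for nm,h,roi,z in [('purple',(125,150),(375,190,405,230),.105),('pink',(155,178),(335,165,362,195),.105),('brush',(105,125),(320,205,360,255),.06),('cup',(100,120),(85,145,120,175),.065),('yellow',(20,32),(130,170,165,200),.105),('tub',(45,75),(370,140,410,175),.074),('redbrush',(0,6),(70,200,122,230),.06),('orange',(5,18),(128,222,165,250),.065)]:
    m,a,ce=mask(im,*h,roi=roi); print(nm,a,ce.round(1),cast('top',ce,z).round(4),rect('top',m,z))
a=cv2.resize(im[120:260,300:480],(720,560),interpolation=cv2.INTER_CUBIC)
cv2.imwrite('pics/c1.png',a[:,:,::-1])
E
```

```text
cam [ 0.38324683 -0.07272077  1.19853247]
tray 5521 (array([561.5,  -6.1], dtype=float32), np.float32(250.7), np.float32(172.3), np.float32(26.5))
purple 119 [393.9 209. ] [[ 0.4442 -0.3862]] (array([ 444.2, -386.4], dtype=float32), np.float32(31.1), np.float32(25.7), np.float32(89.4))
pink 119 [346.3 180.5] [[ 0.5185 -0.2653]] (array([ 518.6, -265.7], dtype=float32), np.float32(28.5), np.float32(28.4), np.float32(89.5))
brush 700 [339.6 232. ] [[ 0.3869 -0.2526]] (array([ 387.2, -252.5], dtype=float32), np.float32(101.1), np.float32(49.3), np.float32(14.4))
cup 430 [101.6 157.3] [[0.59   0.3725]] (array([588.1, 371.4], dtype=float32), np.float32(73.0), np.float32(49.2), np.float32(62.9))
yellow 149 [140.8 180.7] [[0.5221 0.2574]] (array([521.4, 257. ], dtype=float32), np.float32(35.3), np.float32(30.6), np.float32(89.6))
tub 563 [387.7 157.9] [[ 0.582  -0.3823]] (array([ 579.7, -381. ], dtype=float32), np.float32(78.3), np.float32(63.7), np.float32(134.0))
redbrush 673 [ 95.3 214.6] [[0.4395 0.3883]] (array([439.1, 388.8], dtype=float32), np.float32(109.7), np.float32(47.2), np.float32(97.7))
orange 402 [144.2 236.2] [[0.3816 0.2595]] (array([381.1, 258.5], dtype=float32), np.float32(64.6), np.float32(49.5), np.float32(90.4))
```

View pics/c1.png

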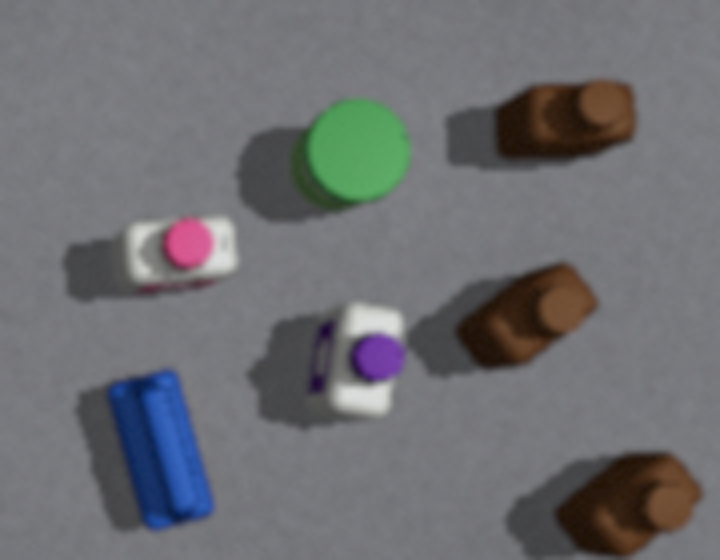

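The crop confirms the picks: white body with purple cap at crop (378,356), pink cap (188,243), blue brush (160,450). The brown bottles and green tub are separate from these. Next I move the wrist over this cluster for a finer view.

>>> {"name": "jog_arm", "arguments": {"turn": [[0,0,0],[0,0,0],[0,0,0],[0,0,0],[0,0,0],[0,0,0],[0,0,0],[0,0,0],[0,0,0],[0,0,0],[0,0,0],[0,0,0],[0,0,0],[0,0,0],[0,0,0],[0,0,0]], "delta_pos": [[0.0228,-0.017,-0.0014],[0.0228,-0.017,-0.0014],[0.0228,-0.017,-0.0014],[0.0228,-0.017,-0.0014],[0.0228,-0.017,-0.0014],[0.0228,-0.017,-0.0014],[0.0228,-0.017,-0.0014],[0.0228,-0.017,-0.0014],[0.0228,-0.017,-0.0014],[0.0228,-0.017,-0.0014],[0.0228,-0.017,-0.0014],[0.0228,-0.017,-0.0014],[0.0228,-0.017,-0.0014],[0.0228,-0.017,-0.0014],[0,0,0],[0,0,0]], "gripper": [0.055,0.055,0.055,0.055,0.055,0.055,0.055,0.055,0.055,0.055,0.055,0.055,0.055,0.055,0.055,0.055], "grip_force": 40}}

```text
time: 1.48
tool_pos: [0.4505, -0.2995, 0.2507]
tcp_rot: [-3.093, -0.553, 0.0]
wrist_force: [-0.5, -0.3, -0.3]
width: 0.643
grip_force: 0.0
```

```bash
python3 - <<'E'
from h import *
st=read_state(); im=grab('wrist','w1.png'); np.save('w1.npy',np.r_[st['tool_pos'],st['tcp_rot']]); print(st['time'],st['tool_pos'],st['tcp_rot'],st['q'])
E
```

```text
1.4833 [ 0.45046251 -0.29947471  0.25074103] [-3.09252707e+00 -5.52846374e-01  4.46555050e-04] [-6.32653335e-01 -2.11634289e-03  1.86680709e+00 -1.87332156e-04
  1.27712584e+00  5.84397608e-01]
```

View pics/w1.png

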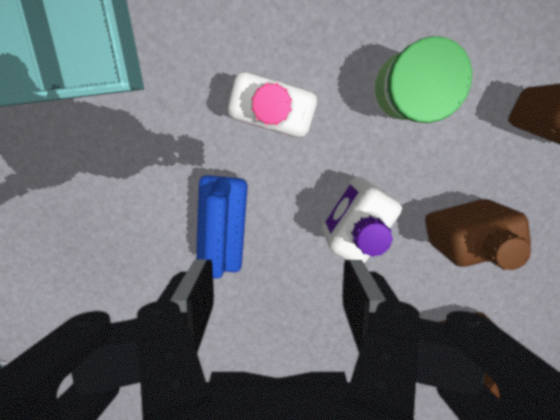

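The wrist view shows the pink cap at (271,103), the purple cap at (374,237), the brush at (222,225) and the tray corner at upper left. All are clear of the fingers.

```bash
python3 - <<'E'
from h import *
im=cv2.cvtColor(cv2.imread('pics/w1.png'),cv2.COLOR_BGR2RGB)
a=np.load('w1.npy'); st={'tool_pos':a[:3],'tcp_rot':a[3:]}
for nm,h,roi in [('purple',(125,150),(352,212,400,262)),('pink',(155,178),(245,75,300,130))]:
    m,_,ce=mask(im,*h,roi=roi); (c,r)=cv2.minEnclosingCircle(cv2.findContours(m,0,1)[0][0])
    print(nm,ce,cast('wrist',ce,.103,st)*1000,rect('wrist',m,.105,st))
w=cv2.inRange(cv2.cvtColor(im,cv2.COLOR_RGB2HSV),(0,0,185),(180,60,255))
for nm,roi,extra in [('purple',(322,180,405,265),(125,150)),('pink',(225,68,320,140),(155,178))]:
    x0,y0,x1,y1=roi; k=np.zeros_like(w); k[y0:y1,x0:x1]=1
    m=cv2.morphologyEx(w*k,cv2.MORPH_OPEN,np.ones((3,3))); print(nm,'body',rect('wrist',(m>0).astype(np.uint8),.076,st))
m,_,_=mask(im,100,130,120,40,(185,165,255,285)); print('brush',rect('wrist',m,.042,st),rect('wrist',m,.06,st))
f=cast('wrist',[[222,225],[207,190]],.078,st);print(f)
hsv=cv2.cvtColor(im,cv2.COLOR_RGB2HSV)
for y in (200,215,230,245): print(y,hsv[y,194:252:2,2])
E
```

```text
purple [372.082038   236.25734024] [[ 448.5628981  -387.44437733]] (array([ 448.8, -386.4], dtype=float32), np.float32(36.6), np.float32(29.4), np.float32(65.2))
pink [271.00235294 103.51058824] [[ 520.83263042 -268.88722357]] (array([ 520.7, -269.3], dtype=float32), np.float32(30.4), np.float32(30.0), np.float32(19.2))
purple body (array([ 471.2, -393.3], dtype=float32), np.float32(37.7), np.float32(24.3), np.float32(81.5))
pink body (array([ 522.6, -287.6], dtype=float32), np.float32(38.4), np.float32(35.4), np.float32(4.4))
brush (array([ 387.7, -260.3], dtype=float32), np.float32(110.0), np.float32(48.0), np.float32(14.8)) (array([ 394.2, -261.2], dtype=float32), np.float32(104.3), np.float32(45.5), np.float32(14.8))
[[ 0.40487465 -0.26236025]
 [ 0.43157955 -0.23957038]]
200 [104  99 105 118 124 125 144 175 195 201 202 208 207 205 199 183 150 156
 211 217 217 215 199 207 200 183 157 168 170]
215 [108 104 109 122 124 130 156 186 203 205 211 213 208 205 203 179 140 190
 214 216 213 211 209 207 191 166 164 170 171]
230 [103 104 116 122 123 128 166 190 202 206 210 214 215 214 199 162 150 202
 213 213 212 204 209 199 182 153 162 162 163]
245 [101 103 118 123 124 135 174 196 205 209 209 211 211 208 188 146 173 205
 210 210 210 208 203 192 159 160 165 167 163]
```

```bash
cat >> h.py <<'E'
def yaw(st):
    from scipy.spatial.transform import Rotation as Ro
    x=Ro.from_rotvec(st['tcp_rot']).as_matrix()[:,0]; return np.degrees(np.arctan2(x[1],x[0]))
def plan(x,y,z,psi):
    "tool-frame shift (from the present heading) and turn to a world TCP target"
    st=read_state(); a=np.radians(yaw(st)); d=np.array([x,y,z])-st['tool_pos']
    print('t',round(st['time'],2),'yaw',np.degrees(a).round(2),'shift mm',(1000*np.array([d[0]*np.cos(a)+d[1]*np.sin(a),d[0]*np.sin(a)-d[1]*np.cos(a),-d[2]])).round(1),'turn rz',np.radians(np.degrees(a)-psi).round(3),'tilt',np.round(st['tcp_rot'],3))
E
python3 - <<'E'
from h import *
im=cv2.cvtColor(cv2.imread('pics/w1.png'),cv2.COLOR_BGR2RGB)
a=np.load('w1.npy'); st={'tool_pos':a[:3],'tcp_rot':a[3:]}
w=cv2.inRange(cv2.cvtColor(im,cv2.COLOR_RGB2HSV),(0,0,185),(180,60,255))
for nm,roi in [('purple',(322,180,405,265)),('pink',(225,68,320,140))]:
    x0,y0,x1,y1=roi; k=np.zeros_like(w); k[y0:y1,x0:x1]=1
    m=cv2.medianBlur(w*k,3); h=cv2.convexHull(cv2.findNonZero((m>0).astype(np.uint8)))
    n=np.zeros_like(m); cv2.fillConvexPoly(n,h,1); print(nm,rect('wrist',n,.076,st))
plan(.3875,-.2585,.15,14.8)
E
```

```text
purple (array([ 448.3, -389.4], dtype=float32), np.float32(71.0), np.float32(38.5), np.float32(169.8))
pink (array([ 521.4, -270.1], dtype=float32), np.float32(71.3), np.float32(39.3), np.float32(94.3))
t 1.53 yaw 20.19 shift mm [-44.1 -60.8 100.6] turn rz 0.094 tilt [ 3.093e+00  5.510e-01 -1.000e-03]
```

>>> {"name": "jog_arm", "arguments": {"turn": [[0,0,0],[0,0,0],[0,0,0],[0,0,0],[0,0,0],[0,0,0.094],[0,0,0],[0,0,0],[0,0,0],[0,0,0],[0,0,0],[0,0,0],[0,0,0]], "delta_pos": [[-0.0088,-0.012,0.0201],[-0.0088,-0.012,0.0201],[-0.0088,-0.012,0.0201],[-0.0088,-0.012,0.0201],[-0.0089,-0.012,0.0201],[0,0,0],[0,0,0.02],[0,0,0.02],[0,0,0.02],[0,0,0.02],[0,0,0.018],[0,0,0],[0,0,0]], "gripper": [0.055,0.055,0.055,0.055,0.055,0.055,0.055,0.055,0.055,0.055,0.055,0.055,0.055]}}

```text
time: 2.62
tool_pos: [0.3864, -0.2596, 0.0514]
tcp_rot: [-3.114, -0.4, 0.004]
wrist_force: [-0.1, -0.2, 0.1]
width: 0.646
grip_force: 0.0
```

```bash
python3 - <<'E'
from h import *
grab('wrist','w2.png'); plan(.3875,-.2595,.052,14.8)
E
```

```text
t 2.67 yaw 14.65 shift mm [ 0.2 -0.7  0.6] turn rz -0.003 tilt [-3.116e+00 -4.000e-01  1.000e-03]
```

View pics/w2.png

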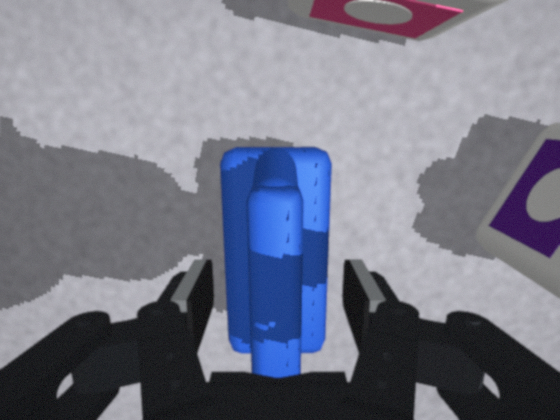

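The brush handle at column 275 lies midway between the fingers (210 and 345) and is aligned with them. Close and lift.

>>> {"name": "jog_arm", "arguments": {"turn": [[0,0,0],[0,0,0],[0,0,0],[0,0,0],[0,0,0],[0,0,0],[0,0,0],[0,0,0],[0,0,0],[0,0,0],[0,0,0],[0,0,0],[0,0,0],[0,0,0]], "delta_pos": [[0,0,0],[0,0,0],[0,0,0],[0,0,0],[0,0,0],[0,0,0],[0,0,0],[0,0,0],[0,0,-0.01],[0,0,-0.02],[0,0,-0.035],[0,0,-0.035],[0,0,-0.03],[0,0,0]], "gripper": [0.005,0.005,0.005,0.005,0.005,0.005,0.005,0.005,0.005,0.005,0.005,0.005,0.005,0.005], "grip_force": 40}}

```text
time: 3.83
tool_pos: [0.3916, -0.2621, 0.19]
tcp_rot: [3.107, 0.402, 0.014]
wrist_force: [1.9, -1.0, -0.6]
width: 0.224
grip_force: 43.4
```

```bash
python3 - <<'E'
from h import *
plan(.56,-.006,.25,26.5)
E
```

```text
t 3.83 yaw 14.73 shift mm [ 228.  -204.8  -60. ] turn rz -0.205 tilt [3.107 0.402 0.014]
```

Brush held (width 0.224, about 19 mm). Move to a view of the tray.

>>> {"name": "jog_arm", "arguments": {"turn": [[0,0,0],[0,0,0],[0,0,0],[0,0,0],[0,0,0],[0,0,0],[0,0,0],[0,0,0],[0,0,0],[0,0,0],[0,0,0],[0,0,-0.1],[0,0,-0.105],[0,0,0],[0,0,0],[0,0,0]], "delta_pos": [[0,0,-0.02],[0,0,-0.02],[0,0,-0.02],[0.0205,-0.0242,0],[0.0205,-0.0242,0],[0.0205,-0.0242,0],[0.0205,-0.0242,0],[0.0205,-0.0242,0],[0.0205,-0.0242,0],[0.0205,-0.0242,0],[0.0205,-0.0242,0],[0,0,0],[0,0,0],[0,0,0],[0,0,0],[0,0,0]], "gripper": [0.005,0.005,0.005,0.005,0.005,0.005,0.005,0.005,0.005,0.005,0.005,0.005,0.005,0.005,0.005,0.005]}}

```text
time: 5.17
tool_pos: [0.4969, -0.0307, 0.242]
tcp_rot: [-3.059, -0.715, 0.001]
wrist_force: [0.2, -0.1, -0.9]
width: 0.224
grip_force: 43.3
```

```bash
python3 - <<'E'
from h import *
st=read_state(); im=grab('wrist','w3.png'); np.save('w3.npy',np.r_[st['tool_pos'],st['tcp_rot']]); plan(.56,-.006,.25,26.5); print(st['tool_pos'],st['width'])
E
```

```text
t 5.22 yaw 26.31 shift mm [67.5  5.6 -7.9] turn rz -0.003 tilt [-3.059e+00 -7.150e-01  1.000e-03]
[ 0.49688768 -0.0307244   0.24196464] 0.22387176046341614
```

View pics/w3.png

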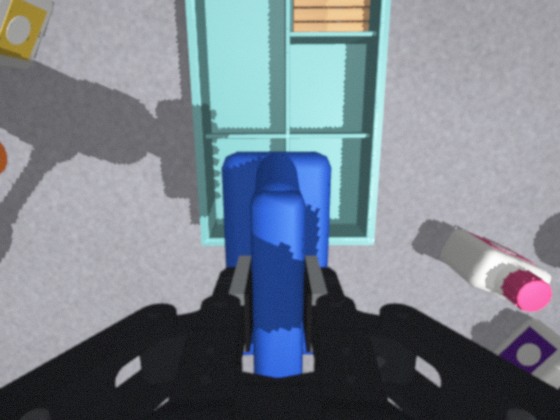

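The tray's long divider is vertical at column 288. The crossings are at (288,135) and (288,34), and the near rim corners are at (202,244) and (374,243). The held brush is at (277,260).

```bash
python3 - <<'E'
from h import *
a=np.load('w3.npy'); st={'tool_pos':a[:3],'tcp_rot':a[3:]}
P=cast('wrist',[[288,135],[288.5,34]],.04,st)*1000; Q=cast('wrist',[[202,244],[374,243]],.05,st)*1000
print(P,np.hypot(*(P[1]-P[0])),Q,np.hypot(*(Q[1]-Q[0])))
L=np.array([[-20,0],[68,0],[-122,82],[-122,-82.]]); W=np.r_[P,Q]
lc=L.mean(0); wc=W.mean(0); A=(L-lc).T@(W-wc); th=np.arctan2(A[0,1]-A[1,0],A[0,0]+A[1,1])
R=np.array([[np.cos(th),-np.sin(th)],[np.sin(th),np.cos(th)]]); o=wc-R@lc
print('yaw',np.degrees(th),'origin',o,'resid',(W-(L@R.T+o)).round(1))
for n,p in dict(stain=(-70,40),soft=(-70,-40),brush=(50,40),cup=(24,-40)).items(): print(n,(R@p+o).round(1))
plan(*(R@[50,40]+o)/1000,.15,np.degrees(th))
E
```

```text
[[546.15159597 -18.13752935]
 [623.86645906  20.50978804]] 86.79409592083616 [[ 413.7887249    11.37475372]
 [ 490.58600587 -141.56629668]] 171.13967179569295
yaw 26.563398219668187 origin [562.42576099 -10.04261928] resid [[ 1.6  0.8]
 [ 0.6  0.1]
 [-2.8  2.6]
 [ 0.6 -3.6]]
stain [481.9  -5.6]
soft [517.7 -77.1]
brush [589.3  48.1]
cup [601.8 -35.1]
t 5.22 yaw 26.31 shift mm [117.7 -29.9  92.1] turn rz -0.004 tilt [-3.059e+00 -7.150e-01  1.000e-03]
```

>>> {"name": "jog_arm", "arguments": {"turn": [[0,0,0],[0,0,0],[0,0,0],[0,0,0],[0,0,0],[0,0,0],[0,0,0],[0,0,0],[0,0,0],[0,0,0],[0,0,0],[0,0,0],[0,0,0]], "delta_pos": [[0.0295,-0.0077,0],[0.0295,-0.0077,0],[0.0295,-0.0077,0],[0.0295,-0.0077,0],[0,0,0],[0,0,0.023],[0,0,0.023],[0,0,0.023],[0,0,0.023],[0,0,0.023],[0,0,0.023],[0,0,0.023],[0,0,0]], "gripper": [0.005,0.005,0.005,0.005,0.005,0.005,0.005,0.005,0.005,0.005,0.005,0.005,0.005]}}

```text
time: 6.3
tool_pos: [0.5844, 0.0485, 0.076]
tcp_rot: [-3.057, -0.715, 0.016]
wrist_force: [-1.2, -0.4, -2.0]
width: 0.229
grip_force: 43.2
```

```bash
python3 - <<'E'
from h import *
plan(.5893,.049,.0565,26.5);print(read_state()['wrist_force'])
E
```

```text
t 6.3 yaw 26.34 shift mm [ 4.6  1.7 19.5] turn rz -0.003 tilt [-3.057 -0.715  0.016]
[-1.21345163 -0.3809706  -1.95330683]
```

>>> {"name": "jog_arm", "arguments": {"turn": [[0,0,0],[0,0,0],[0,0,0],[0,0,0],[0,0,0],[0,0,0],[0,0,0],[0,0,0],[0,0,0]], "delta_pos": [[0.003,0.001,0.006],[0,0,0.006],[0,0,0.004],[0,0,0.003],[0,0,0],[0,0,0],[0,0,0],[0,0,0],[0,0,0]], "gripper": [0.005,0.005,0.005,0.005,0.005,0.05,0.05,0.05,0.05]}}

```text
time: 7.05
tool_pos: [0.5928, 0.0501, 0.063]
tcp_rot: [3.058, 0.719, 0.002]
wrist_force: [0.9, 0.7, 0.5]
width: 0.585
grip_force: 0.0
```

>>> {"name": "jog_arm", "arguments": {"turn": [[0,0,0],[0,0,0],[0,0,0],[0,0,0],[0,0,0],[0,0,0],[0,0,0],[0,0,0],[0,0,0]], "delta_pos": [[0,0,-0.01],[0,0,-0.02],[0,0,-0.03],[0,0,-0.03],[0,0,-0.03],[0,0,-0.03],[0,0,-0.03],[0,0,0],[0,0,0]], "gripper": [0.05,0.05,0.05,0.05,0.05,0.05,0.05,0.05,0.05]}}

```text
time: 7.8
tool_pos: [0.5943, 0.0501, 0.2465]
tcp_rot: [3.057, 0.719, 0.011]
wrist_force: [1.0, -0.0, -1.4]
width: 0.587
grip_force: 0.0
```

```bash
python3 - <<'E'
from h import *
grab('wrist','w4.png')
plan(.521,-.2695,.24,94.3)
plan(.4485,-.388,.24,-10.2)
E
```

```text
t 7.85 yaw 26.46 shift mm [-206.7  254.     3.9] turn rz -1.184 tilt [3.058 0.719 0.004]
t 7.85 yaw 26.46 shift mm [-324.4  327.8    3.9] turn rz 0.64 tilt [3.058 0.719 0.004]
```

View pics/w4.png

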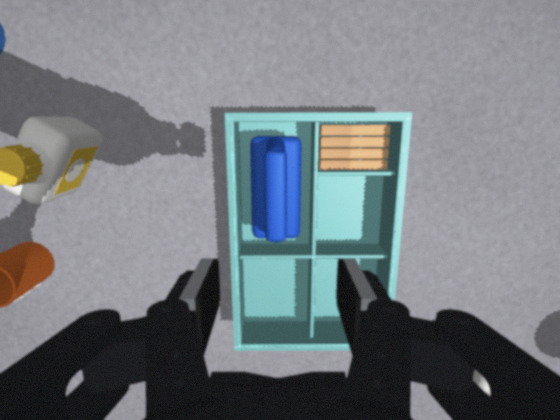

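Brush stands in the long compartment at (276,187), centred. Next the stain remover.

>>> {"name": "jog_arm", "arguments": {"turn": [[0,0,0],[0,0,0],[0,0,0],[0,0,0],[0,0,0],[0,0,0],[0,0,0],[0,0,0],[0,0,0],[0,0,0],[0,0,0],[0,0,0],[0,0,0],[0,0,0],[0,0,0.107],[0,0,0.107],[0,0,0.107],[0,0,0.107],[0,0,0.107],[0,0,0.105]], "delta_pos": [[-0.0232,0.0234,0.0002],[-0.0232,0.0234,0.0002],[-0.0232,0.0234,0.0002],[-0.0232,0.0234,0.0002],[-0.0232,0.0234,0.0002],[-0.0232,0.0234,0.0002],[-0.0232,0.0234,0.0002],[-0.0232,0.0234,0.0002],[-0.0232,0.0234,0.0002],[-0.0232,0.0234,0.0002],[-0.0232,0.0234,0.0002],[-0.0232,0.0234,0.0002],[-0.0232,0.0234,0.0002],[-0.0232,0.0234,0.0002],[0,0,0],[0,0,0],[0,0,0],[0,0,0],[0,0,0],[0,0,0]], "gripper": [0.055,0.055,0.055,0.055,0.055,0.055,0.055,0.055,0.055,0.055,0.055,0.055,0.055,0.055,0.055,0.055,0.055,0.055,0.055,0.055]}}

```text
time: 9.52
tool_pos: [0.4464, -0.3871, 0.2371]
tcp_rot: [-3.126, 0.288, 0.005]
wrist_force: [-1.1, -0.2, -0.0]
width: 0.647
grip_force: 0.0
```

>>> {"name": "jog_arm", "arguments": {"turn": [[0,0,0],[0,0,0],[0,0,0]], "delta_pos": [[0,0,0.02],[0,0,0.02],[0,0,0]], "gripper": [0.055,0.055,0.055]}}

```text
time: 9.77
tool_pos: [0.4444, -0.385, 0.1931]
tcp_rot: [-3.122, 0.279, 0.014]
wrist_force: [-0.1, 0.9, -0.8]
width: 0.642
grip_force: 0.0
```

```bash
python3 - <<'E'
from h import *
st=read_state(); im=grab('wrist','w5.png')
m,_,ce=mask(im,125,150,roi=(180,120,380,420)); print(ce,cast('wrist',ce,.103,st)*1000)
plan(.4485,-.388,.074,-10.2)
E
```

```text
[284.92285041 210.79387515] [[ 448.7479061  -390.80361455]]
t 9.82 yaw -10.21 shift mm [  3.8   1.7 121. ] turn rz -0.0 tilt [-3.123  0.279  0.011]
```

View pics/w5.png

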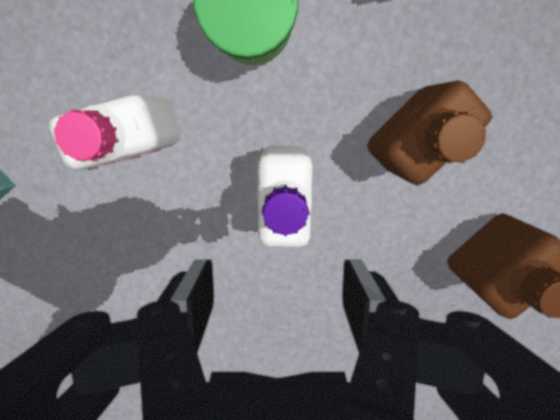

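The purple cap (285,211) is on a white body aligned with the fingers. Descend and grip the cap.

>>> {"name": "jog_arm", "arguments": {"turn": [[0,0,0],[0,0,0],[0,0,0],[0,0,0],[0,0,0],[0,0,0],[0,0,0],[0,0,0],[0,0,0]], "delta_pos": [[0.002,0.0025,0.015],[0,0,0.02],[0,0,0.02],[0,0,0.02],[0,0,0.02],[0,0,0.013],[0,0,0.01],[0,0,0],[0,0,0]], "gripper": [0.055,0.055,0.055,0.055,0.055,0.055,0.055,0.055,0.055]}}

```text
time: 10.57
tool_pos: [0.4491, -0.3908, 0.0816]
tcp_rot: [-3.129, 0.279, 0.001]
wrist_force: [0.1, 0.2, 0.4]
width: 0.645
grip_force: 0.0
```

```bash
python3 - <<'E'
from h import *
plan(.4486,-.389,.074,-10.2)
E
```

```text
t 10.57 yaw -10.21 shift mm [-0.8 -1.7  7.6] turn rz -0.0 tilt [-3.129e+00  2.790e-01  1.000e-03]
```

>>> {"name": "jog_arm", "arguments": {"turn": [[0,0,0],[0,0,0],[0,0,0],[0,0,0],[0,0,0],[0,0,0],[0,0,0],[0,0,0],[0,0,0],[0,0,0],[0,0,0],[0,0,0],[0,0,0],[0,0,0],[0,0,0]], "delta_pos": [[0,0,0.0075],[0,0,0],[0,0,0],[0,0,0],[0,0,0],[0,0,0],[0,0,0],[0,0,-0.004],[0,0,-0.01],[0,0,-0.02],[0,0,-0.03],[0,0,-0.03],[0,0,-0.03],[0,0,-0.03],[0,0,0]], "gripper": [0.055,0.055,0.01,0.01,0.01,0.01,0.01,0.01,0.01,0.01,0.01,0.01,0.01,0.01,0.01], "grip_force": 50}}

```text
time: 11.82
tool_pos: [0.452, -0.3937, 0.2365]
tcp_rot: [3.121, -0.279, 0.015]
wrist_force: [2.1, -1.4, -0.7]
width: 0.349
grip_force: 49.9
```

```bash
python3 - <<'E'
from h import *
st=read_state();print(st['width'],st['wrist_force'])
plan(.482,-.005,.227,26.5)
E
```

```text
0.3492951144448173 [ 2.14489304 -1.36142517 -0.69797061]
t 11.82 yaw -10.21 shift mm [ -39.4 -387.8    9.5] turn rz -0.641 tilt [ 3.121 -0.279  0.015]
```

>>> {"name": "jog_arm", "arguments": {"turn": [[0,0,0],[0,0,0],[0,0,0],[0,0,0],[0,0,0],[0,0,0],[0,0,0],[0,0,0],[0,0,0],[0,0,0],[0,0,0],[0,0,0],[0,0,0],[0,0,-0.1],[0,0,-0.11],[0,0,-0.11],[0,0,-0.11],[0,0,-0.111],[0,0,-0.1],[0,0,0]], "delta_pos": [[-0.002,-0.015,0],[-0.003,-0.03,0],[-0.0033,-0.032,0],[-0.0033,-0.032,0],[-0.0033,-0.034,0],[-0.0033,-0.034,0],[-0.0033,-0.034,0],[-0.0033,-0.034,0],[-0.0033,-0.034,0],[-0.0033,-0.034,0],[-0.003,-0.03,0],[-0.003,-0.03,0],[-0.002,-0.015,0],[0,0,0],[0,0,0],[0,0,0],[0,0,0],[0,0,0],[0,0,0],[0,0,0]], "gripper": [0.01,0.01,0.01,0.01,0.01,0.01,0.01,0.01,0.01,0.01,0.01,0.01,0.01,0.01,0.01,0.01,0.01,0.01,0.01,0.01]}}

```text
time: 13.48
tool_pos: [0.4773, -0.0015, 0.2261]
tcp_rot: [-3.056, -0.724, 0.006]
wrist_force: [-0.0, 0.2, -1.8]
width: 0.347
grip_force: 50.2
```

```bash
python3 - <<'E'
from h import *
print(read_state()['width']); grab('wrist','w6.png')
plan(.482,-.005,.079,26.5)
E
```

```text
0.3471551034254979
t 13.53 yaw 26.41 shift mm [  2.5   5.1 147.3] turn rz -0.002 tilt [-3.057 -0.718  0.005]
```

View pics/w6.png

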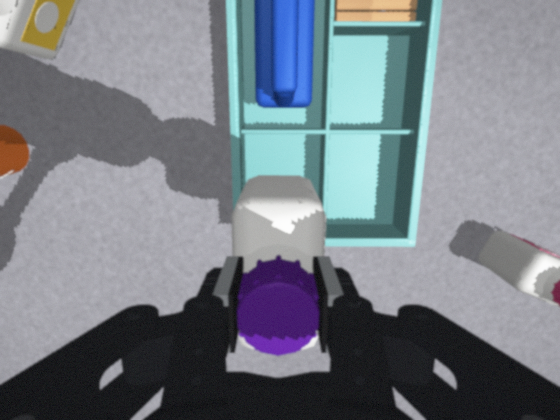

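The bottle hangs straight below the fingers and aligned with the tray. It lowers into the near-left compartment, centred around column 285, row 180.

>>> {"name": "jog_arm", "arguments": {"turn": [[0,0,0],[0,0,0],[0,0,0],[0,0,0],[0,0,0],[0,0,0],[0,0,0],[0,0,0]], "delta_pos": [[0.0025,0.005,0],[0,0,0.02],[0,0,0.02],[0,0,0.02],[0,0,0.02],[0,0,0.02],[0,0,0.01],[0,0,0]], "gripper": [0.01,0.01,0.01,0.01,0.01,0.01,0.01,0.01]}}

```text
time: 14.2
tool_pos: [0.481, -0.0053, 0.1149]
tcp_rot: [-3.057, -0.718, 0.01]
wrist_force: [-1.3, 0.3, -3.0]
width: 0.345
grip_force: 50.3
```

```bash
python3 - <<'E'
from h import *
print(read_state()['wrist_force']);plan(.482,-.005,.0785,26.5)
E
```

```text
[-1.31384445  0.28127375 -3.04759339]
t 14.2 yaw 26.43 shift mm [ 1.   0.2 36.4] turn rz -0.001 tilt [-3.057 -0.718  0.01 ]
```

>>> {"name": "jog_arm", "arguments": {"turn": [[0,0,0],[0,0,0],[0,0,0],[0,0,0],[0,0,0],[0,0,0],[0,0,0],[0,0,0],[0,0,0],[0,0,0],[0,0,0],[0,0,0]], "delta_pos": [[0,0,0.01],[0,0,0.01],[0,0,0.008],[0,0,0.004],[0,0,0.0035],[0,0,0],[0,0,0],[0,0,0],[0,0,0],[0,0,0],[0,0,0],[0,0,0]], "gripper": [0.01,0.01,0.01,0.01,0.01,0.01,0.01,0.01,0.05,0.05,0.05,0.05]}}

```text
time: 15.2
tool_pos: [0.4842, -0.0054, 0.0832]
tcp_rot: [3.058, 0.72, 0.002]
wrist_force: [-1.4, -0.4, 0.9]
width: 0.584
grip_force: 0.0
```

>>> {"name": "jog_arm", "arguments": {"turn": [[0,0,0],[0,0,0],[0,0,0],[0,0,0],[0,0,0],[0,0,0],[0,0,0],[0,0,0],[0,0,0]], "delta_pos": [[0,0,-0.01],[0,0,-0.02],[0,0,-0.03],[0,0,-0.03],[0,0,-0.03],[0,0,-0.02],[0,0,-0.02],[0,0,0],[0,0,0]], "gripper": [0.055,0.055,0.055,0.055,0.055,0.055,0.055,0.055,0.055]}}

```text
time: 15.95
tool_pos: [0.4847, -0.0054, 0.2448]
tcp_rot: [3.057, 0.72, 0.006]
wrist_force: [-0.4, -0.3, -0.3]
width: 0.642
grip_force: 0.0
```

```bash
python3 - <<'E'
from h import *
st=read_state(); im=grab('wrist','w7.png')
m,_,ce=mask(im,125,150,roi=(180,60,380,420)); print(ce,cast('wrist',ce,.107,st)*1000)
plan(.521,-.2695,.24,94.3)
E
```

```text
[277.46729776 205.50430293] [[483.23625581  -7.28380396]]
t 16.0 yaw 26.51 shift mm [-84.5 253.1   3. ] turn rz -1.183 tilt [3.058e+00 7.200e-01 2.000e-03]
```

View pics/w7.png

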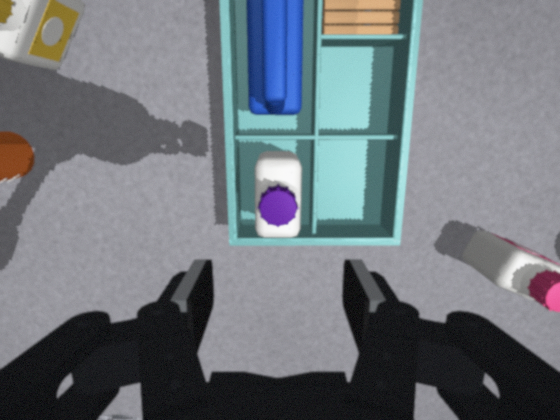

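The stain remover stands in its compartment, cap at (277,205), computed at (483,-7) mm against a target of (482,-6). Next the softener.

>>> {"name": "jog_arm", "arguments": {"turn": [[0,0,0],[0,0,0],[0,0,0],[0,0,0],[0,0,0],[0,0,0],[0,0,0],[0,0,0],[0,0,0],[0,0,-0.1183],[0,0,-0.1183],[0,0,-0.1183],[0,0,-0.1183],[0,0,-0.1183],[0,0,-0.1183],[0,0,-0.1183],[0,0,-0.1183],[0,0,-0.1183],[0,0,-0.1183],[0,0,0]], "delta_pos": [[-0.0094,0.0281,0],[-0.0094,0.0281,0],[-0.0094,0.0281,0],[-0.0094,0.0281,0],[-0.0094,0.0281,0],[-0.0094,0.0281,0],[-0.0094,0.0281,0],[-0.0094,0.0281,0],[-0.0094,0.0281,0],[0,0,0],[0,0,0],[0,0,0],[0,0,0],[0,0,0],[0,0,0],[0,0,0],[0,0,0],[0,0,0],[0,0,0],[0,0,0]], "gripper": [0.055,0.055,0.055,0.055,0.055,0.055,0.055,0.055,0.055,0.055,0.055,0.055,0.055,0.055,0.055,0.055,0.055,0.055,0.055,0.055]}}

```text
time: 17.67
tool_pos: [0.5197, -0.2688, 0.2403]
tcp_rot: [-2.131, -2.303, 0.001]
wrist_force: [0.7, 0.3, 0.9]
width: 0.646
grip_force: 0.0
```

```bash
python3 - <<'E'
from h import *
st=read_state(); im=grab('wrist','w8.png')
m,n,ce=mask(im,155,178,roi=(180,60,380,420)); print(n,ce,cast('wrist',ce,.103,st)*1000)
w=cv2.inRange(cv2.cvtColor(im,cv2.COLOR_RGB2HSV),(0,0,185),(180,60,255)); w[:, :200]=0; w[:,360:]=0; w[:int(ce[1])-110]=0; w[int(ce[1])+90:]=0
h=cv2.convexHull(cv2.findNonZero(cv2.medianBlur(w,3))); k=np.zeros_like(w); cv2.fillConvexPoly(k,h,1); print(rect('wrist',k,.076,st))
plan(.521,-.2695,.082,94.3)
E
```

```text
1201 [278.71690258 199.59616986] [[ 520.51200097 -266.9978769 ]]
(array([ 520.8, -269.1], dtype=float32), np.float32(68.5), np.float32(37.1), np.float32(95.4))
t 17.72 yaw 94.16 shift mm [ -0.8   1.2 158.5] turn rz -0.002 tilt [-2.137e+00 -2.298e+00  1.000e-03]
```

Cap and body agree at (520.6, -268). Descend and grip.

>>> {"name": "jog_arm", "arguments": {"turn": [[0,0,0],[0,0,0],[0,0,0],[0,0,0],[0,0,0],[0,0,0],[0,0,0],[0,0,0],[0,0,0],[0,0,0],[0,0,0]], "delta_pos": [[0.0005,0.001,0.02],[0,0,0.022],[0,0,0.022],[0,0,0.022],[0,0,0.022],[0,0,0.022],[0,0,0.018],[0,0,0.01],[0,0,0],[0,0,0],[0,0,0]], "gripper": [0.055,0.055,0.055,0.055,0.055,0.055,0.055,0.055,0.055,0.055,0.055]}}

```text
time: 18.63
tool_pos: [0.5226, -0.2693, 0.0857]
tcp_rot: [2.136, 2.301, 0.001]
wrist_force: [0.1, 0.1, 0.4]
width: 0.643
grip_force: 0.0
```

```bash
python3 - <<'E'
from h import *
plan(.5206,-.268,.074,94.3)
E
```

```text
t 18.63 yaw 94.25 shift mm [ 1.4 -1.9 11.7] turn rz -0.001 tilt [2.136e+00 2.301e+00 1.000e-03]
```

>>> {"name": "jog_arm", "arguments": {"turn": [[0,0,0],[0,0,0],[0,0,0],[0,0,0],[0,0,0],[0,0,0],[0,0,0],[0,0,0],[0,0,0],[0,0,0],[0,0,0],[0,0,0],[0,0,0],[0,0,0],[0,0,0]], "delta_pos": [[0.001,0,0.006],[0,0,0.0057],[0,0,0],[0,0,0],[0,0,0],[0,0,0],[0,0,0],[0,0,-0.004],[0,0,-0.01],[0,0,-0.02],[0,0,-0.03],[0,0,-0.03],[0,0,-0.03],[0,0,-0.03],[0,0,0]], "gripper": [0.055,0.055,0.01,0.01,0.01,0.01,0.01,0.01,0.01,0.01,0.01,0.01,0.01,0.01,0.01], "grip_force": 50}}

```text
time: 19.88
tool_pos: [0.5257, -0.27, 0.2357]
tcp_rot: [2.127, 2.293, 0.005]
wrist_force: [1.3, -0.6, -1.3]
width: 0.455
grip_force: 51.0
```

```bash
python3 - <<'E'
from h import *
plan(.518,-.0765,.225,26)
E
```

```text
t 19.88 yaw 94.3 shift mm [193.6   6.8  10.7] turn rz 1.192 tilt [2.127 2.293 0.005]
```

Width 0.455 (39 mm) is more than the cap's 31 mm. I check it.

```bash
python3 - <<'E'
from h import *
grab('wrist','w9.png');st=read_state();print(st['width'],st['wrist_force'],st['tool_pos'])
E
```

```text
0.4537185824949278 [ 0.06295329  1.16223049 -3.39234244] [ 0.52455229 -0.26943657  0.23245854]
```

View pics/w9.png

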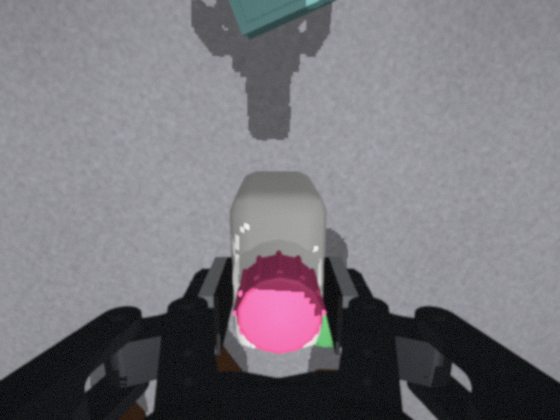

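The fingers hold the bottle's top shoulder edge (235 and 322), and it hangs straight, so I carry on.

>>> {"name": "jog_arm", "arguments": {"turn": [[0,0,0],[0,0,0],[0,0,0],[0,0,0],[0,0,0],[0,0,0],[0,0,0],[0,0,0],[0,0,0.1192],[0,0,0.1192],[0,0,0.1192],[0,0,0.1192],[0,0,0.1192],[0,0,0.1192],[0,0,0.1192],[0,0,0.1192],[0,0,0.1192],[0,0,0.1192],[0,0,0],[0,0,0]], "delta_pos": [[0.015,0.0005,0],[0.025,0.001,0],[0.0285,0.001,0],[0.0285,0.001,0],[0.0285,0.001,0],[0.0285,0.001,0],[0.025,0.001,0],[0.0146,0.0005,0],[0,0,0],[0,0,0],[0,0,0],[0,0,0],[0,0,0],[0,0,0],[0,0,0],[0,0,0],[0,0,0],[0,0,0],[0,0,0],[0,0,0]], "gripper": [0.01,0.01,0.01,0.01,0.01,0.01,0.01,0.01,0.01,0.01,0.01,0.01,0.01,0.01,0.01,0.01,0.01,0.01,0.01,0.01]}}

```text
time: 21.6
tool_pos: [0.5127, -0.0735, 0.2248]
tcp_rot: [-3.058, -0.712, 0.005]
wrist_force: [-0.1, 0.5, -2.9]
width: 0.452
grip_force: 50.9
```

```bash
python3 - <<'E'
from h import *
print(read_state()['width']); plan(.518,-.0765,.0785,26)
E
```

```text
0.4523368960848168
t 21.6 yaw 26.21 shift mm [  3.4   5.  146.3] turn rz 0.004 tilt [-3.058 -0.712  0.005]
```

>>> {"name": "jog_arm", "arguments": {"turn": [[0,0,0],[0,0,0],[0,0,0],[0,0,0],[0,0,0],[0,0,0],[0,0,0],[0,0,0]], "delta_pos": [[0.0025,0.005,0],[0,0,0.02],[0,0,0.02],[0,0,0.02],[0,0,0.02],[0,0,0.02],[0,0,0.01],[0,0,0]], "gripper": [0.01,0.01,0.01,0.01,0.01,0.01,0.01,0.01]}}

```text
time: 22.27
tool_pos: [0.5161, -0.0772, 0.1136]
tcp_rot: [-3.058, -0.708, 0.009]
wrist_force: [-0.9, 0.3, -2.7]
width: 0.457
grip_force: 50.9
```

```bash
python3 - <<'E'
from h import *
print(read_state()['wrist_force']);plan(.518,-.0765,.0785,26.5)
E
```

```text
[-0.91197407  0.33480058 -2.7142497 ]
t 22.27 yaw 26.07 shift mm [ 2.   0.2 35.1] turn rz -0.007 tilt [-3.058 -0.708  0.009]
```

>>> {"name": "jog_arm", "arguments": {"turn": [[0,0,0],[0,0,0],[0,0,0],[0,0,0],[0,0,0],[0,0,0],[0,0,0],[0,0,0],[0,0,0],[0,0,0],[0,0,0],[0,0,0]], "delta_pos": [[0,0,0.01],[0,0,0.01],[0,0,0.007],[0,0,0.004],[0,0,0.003],[0,0,0],[0,0,0],[0,0,0],[0,0,0],[0,0,0],[0,0,0],[0,0,0]], "gripper": [0.01,0.01,0.01,0.01,0.01,0.01,0.01,0.01,0.055,0.055,0.055,0.055]}}

```text
time: 23.27
tool_pos: [0.5192, -0.0778, 0.0836]
tcp_rot: [3.061, 0.707, 0.002]
wrist_force: [0.3, -0.6, 0.5]
width: 0.642
grip_force: 0.0
```

>>> {"name": "jog_arm", "arguments": {"turn": [[0,0,0],[0,0,0],[0,0,0],[0,0,0],[0,0,0],[0,0,0],[0,0,0],[0,0,0],[0,0,0]], "delta_pos": [[0,0,-0.01],[0,0,-0.02],[0,0,-0.03],[0,0,-0.03],[0,0,-0.03],[0,0,-0.02],[0,0,-0.02],[0,0,0],[0,0,0]], "gripper": [0.065,0.065,0.065,0.065,0.065,0.065,0.065,0.065,0.065]}}

```text
time: 24.02
tool_pos: [0.5197, -0.0779, 0.2452]
tcp_rot: [3.059, 0.706, 0.006]
wrist_force: [-0.7, 0.1, -0.5]
width: 0.762
grip_force: 0.0
```

```bash
python3 - <<'E'
from h import *
st=read_state(); im=grab('wrist','w10.png')
m,n,ce=mask(im,155,178,roi=(180,60,380,420)); print(n,ce,cast('wrist',ce,.107,st)*1000)
m,n,ce=mask(im,125,150,roi=(100,60,380,420)); print(n,ce,cast('wrist',ce,.107,st)*1000)
plan(.55,.32,.24,116.5)
E
```

```text
1200 [275.41916667 201.4175    ] [[520.48410106 -76.8895588 ]]
1284 [180.54984424 204.93302181] [[484.23565174  -9.12133425]]
t 24.07 yaw 26.0 shift mm [ 202.5 -343.6    3.4] turn rz -1.579 tilt [3.061e+00 7.070e-01 2.000e-03]
```

Softener cap is at (520.5,-77) mm against a target of (518,-77). Next the cup.

>>> {"name": "jog_arm", "arguments": {"turn": [[0,0,0],[0,0,0],[0,0,0],[0,0,0],[0,0,0],[0,0,0],[0,0,0],[0,0,0],[0,0,0],[0,0,0],[0,0,0],[0,0,0],[0,0,0],[0,0,0]], "delta_pos": [[0.0179,-0.0261,0],[0.0179,-0.0261,0],[0.0179,-0.0261,0],[0.0179,-0.0261,0],[0.0179,-0.0261,0],[0.0179,-0.0261,0],[0.0179,-0.0261,0],[0.0179,-0.0261,0],[0.0179,-0.0261,0],[0.0179,-0.0261,0],[0.0179,-0.0261,0],[0.0179,-0.0261,0],[0.0179,-0.0261,0],[0.0179,-0.0261,0]], "gripper": [0.075,0.075,0.075,0.075,0.075,0.075,0.075,0.075,0.075,0.075,0.075,0.075,0.075,0.075]}}

```text
time: 25.23
tool_pos: [0.5825, 0.3616, 0.2402]
tcp_rot: [3.06, 0.707, -0.006]
wrist_force: [0.3, -0.4, -0.1]
width: 0.878
grip_force: 0.0
```

>>> {"name": "jog_arm", "arguments": {"turn": [[0,0,-0.1128],[0,0,-0.1128],[0,0,-0.1128],[0,0,-0.1128],[0,0,-0.1128],[0,0,-0.1128],[0,0,-0.1128],[0,0,-0.1128],[0,0,-0.1128],[0,0,-0.1128],[0,0,-0.1128],[0,0,-0.1128],[0,0,-0.1128],[0,0,-0.1128],[0,0,0],[0,0,0]], "delta_pos": [[0,0,0],[0,0,0],[0,0,0],[0,0,0],[0,0,0],[0,0,0],[0,0,0],[0,0,0],[0,0,0],[0,0,0],[0,0,0],[0,0,0],[0,0,0],[0,0,0],[0,0,0],[0,0,0]], "gripper": [0.075,0.075,0.075,0.075,0.075,0.075,0.075,0.075,0.075,0.075,0.075,0.075,0.075,0.075,0.075,0.075]}}

```text
time: 26.57
tool_pos: [0.5828, 0.3601, 0.2408]
tcp_rot: [-1.657, -2.667, 0.005]
wrist_force: [-0.1, -0.6, 0.2]
width: 0.875
grip_force: 0.0
```

```bash
python3 - <<'E'
from h import *
st=read_state(); im=grab('wrist','w11.png'); np.save('w11.npy',np.r_[st['tool_pos'],st['tcp_rot']])
m,n,ce=mask(im,100,125,roi=(150,20,420,420)); print(n,ce,cast('wrist',ce,.05,st)*1000,rect('wrist',m,.065,st), cv2.boundingRect(m))
plan(.589,.371,.24,116.5)
E
```

```text
2553 [299.01331767 174.99177438] [[594.95593017 380.06013533]] (array([594.1, 381.7], dtype=float32), np.float32(52.4), np.float32(49.4), np.float32(102.1)) (273, 145, 55, 60)
t 26.62 yaw 116.31 shift mm [ 6.9 10.1  1.2] turn rz -0.003 tilt [-1.657 -2.668  0.004]
```

View pics/w11.png

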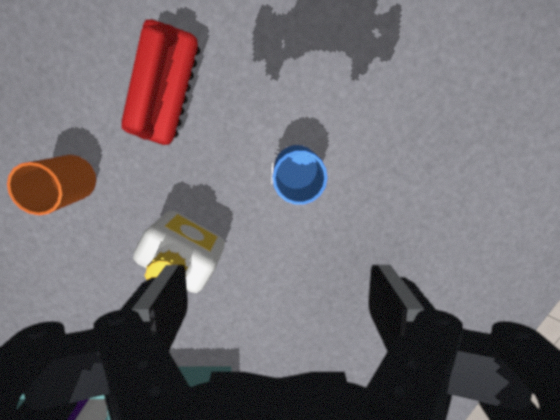

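The blue cup's rim is centred at (300,177), with no other cup in the hand's path. The orange cup (40,190) and bleach (180,250) are well to the left.

>>> {"name": "jog_arm", "arguments": {"turn": [[0,0,0],[0,0,0],[0,0,0],[0,0,0],[0,0,0],[0,0,0],[0,0,0],[0,0,0],[0,0,0],[0,0,0]], "delta_pos": [[0.0128,0.0185,0],[0,0,0.022],[0,0,0.022],[0,0,0.022],[0,0,0.022],[0,0,0.022],[0,0,0.02],[0,0,0.02],[0,0,0],[0,0,0]], "gripper": [0.075,0.075,0.075,0.075,0.075,0.075,0.075,0.075,0.075,0.075]}}

```text
time: 27.45
tool_pos: [0.593, 0.3794, 0.0908]
tcp_rot: [-1.655, -2.668, 0.006]
wrist_force: [0.2, 0.4, 0.4]
width: 0.878
grip_force: 0.0
```

```bash
python3 - <<'E'
from h import *
st=read_state(); im=grab('wrist','w12.png')
m,n,ce=mask(im,100,125,roi=(150,20,420,420)); print(n,ce,cast('wrist',ce,.06,st)*1000,rect('wrist',m,.065,st), cv2.boundingRect(m))
plan(.594,.380,.04,116.5)
E
```

```text
8530 [280.73528722 241.59976553] [[592.75804337 383.64866043]] (array([594.1, 385.1], dtype=float32), np.float32(58.7), np.float32(49.0), np.float32(94.9)) (232, 182, 98, 115)
t 27.5 yaw 116.42 shift mm [-0.1 -0.4 52.8] turn rz -0.001 tilt [-1.655e+00 -2.670e+00  1.000e-03]
```

>>> {"name": "jog_arm", "arguments": {"turn": [[0,0,0],[0,0,0],[0,0,0],[0,0,0],[0,0,0],[0,0,0],[0,0,0],[0,0,0],[0,0,0],[0,0,0],[0,0,0],[0,0,0],[0,0,0],[0,0,0],[0,0,0],[0,0,0],[0,0,0],[0,0,0]], "delta_pos": [[0.0015,0,0.02],[0,0,0.02],[0,0,0.012],[0,0,0],[0,0,0],[0,0,0],[0,0,0],[0,0,0],[0,0,0],[0,0,0],[0,0,-0.01],[0,0,-0.02],[0,0,-0.03],[0,0,-0.03],[0,0,-0.03],[0,0,-0.03],[0,0,-0.03],[0,0,0]], "gripper": [0.075,0.075,0.075,0.075,0.03,0.03,0.03,0.03,0.03,0.03,0.03,0.03,0.03,0.03,0.03,0.03,0.03,0.03], "grip_force": 25}}

```text
time: 29.0
tool_pos: [0.597, 0.3836, 0.2301]
tcp_rot: [1.65, 2.666, 0.018]
wrist_force: [1.2, -0.5, 1.2]
width: 0.562
grip_force: 28.0
```

```bash
python3 - <<'E'
from h import *
st=read_state();print(st['width'],st['grip_force'],st['wrist_force']); plan(.602,-.0345,.22,116.5)
E
```

```text
0.5617118792307064 28.025684732710943 [ 1.17849048 -0.50723232  1.16528123]
t 29.0 yaw 116.49 shift mm [-376.5 -182.    10.1] turn rz -0.0 tilt [1.65  2.666 0.018]
```

>>> {"name": "jog_arm", "arguments": {"turn": [[0,0,0],[0,0,0],[0,0,0],[0,0,0],[0,0,0],[0,0,0],[0,0,0],[0,0,0],[0,0,0],[0,0,0],[0,0,0],[0,0,0],[0,0,0],[0,0,0],[0,0,0],[0,0,0],[0,0,0]], "delta_pos": [[-0.0269,-0.013,0],[-0.0269,-0.013,0],[-0.0269,-0.013,0],[-0.0269,-0.013,0],[-0.0269,-0.013,0],[-0.0269,-0.013,0],[-0.0269,-0.013,0],[-0.0269,-0.013,0],[-0.0269,-0.013,0],[-0.0269,-0.013,0],[-0.0269,-0.013,0],[-0.0269,-0.013,0],[-0.0269,-0.013,0],[-0.0269,-0.013,0],[0,0,0],[0,0,0],[0,0,0]], "gripper": [0.03,0.03,0.03,0.03,0.03,0.03,0.03,0.03,0.03,0.03,0.03,0.03,0.03,0.03,0.03,0.03,0.03]}}

```text
time: 30.42
tool_pos: [0.5984, -0.0363, 0.2204]
tcp_rot: [-1.654, -2.67, -0.0]
wrist_force: [-0.7, 0.7, -1.0]
width: 0.565
grip_force: 28.0
```

```bash
python3 - <<'E'
from h import *
st=read_state();print(st['width'],st['grip_force']); plan(.602,-.0345,.044,116.5)
E
```

```text
0.5649963625345065 27.977291839197278
t 30.42 yaw 116.44 shift mm [  0.    4.  176.4] turn rz -0.001 tilt [-1.654 -2.67  -0.   ]
```

>>> {"name": "jog_arm", "arguments": {"turn": [[0,0,0],[0,0,0],[0,0,0],[0,0,0],[0,0,0],[0,0,0],[0,0,0],[0,0,0],[0,0,0],[0,0,0]], "delta_pos": [[0,0.0035,0],[0,0,0.02],[0,0,0.022],[0,0,0.022],[0,0,0.022],[0,0,0.022],[0,0,0.022],[0,0,0.01],[0,0,0],[0,0,0]], "gripper": [0.03,0.03,0.03,0.03,0.03,0.03,0.03,0.03,0.03,0.03]}}

```text
time: 31.25
tool_pos: [0.6019, -0.0341, 0.0807]
tcp_rot: [-1.651, -2.671, 0.001]
wrist_force: [0.2, 0.8, -0.1]
width: 0.565
grip_force: 28.0
```

```bash
python3 - <<'E'
from h import *
st=read_state();print(st['width'],st['grip_force'],st['wrist_force']); plan(.602,-.0345,.044,116.5)
E
```

```text
0.5648270951574307 27.99429811304435 [ 0.23536715  0.78123991 -0.14077198]
t 31.25 yaw 116.55 shift mm [-0.5 -0.1 36.7] turn rz 0.001 tilt [-1.651e+00 -2.671e+00  1.000e-03]
```

>>> {"name": "jog_arm", "arguments": {"turn": [[0,0,0],[0,0,0],[0,0,0],[0,0,0],[0,0,0],[0,0,0],[0,0,0],[0,0,0],[0,0,0],[0,0,0],[0,0,0]], "delta_pos": [[0,0,0.01],[0,0,0.01],[0,0,0.008],[0,0,0.005],[0,0,0.003],[0,0,0],[0,0,0],[0,0,0],[0,0,0],[0,0,0],[0,0,0]], "gripper": [0.03,0.03,0.03,0.03,0.03,0.03,0.03,0.06,0.06,0.06,0.06]}}

```text
time: 32.17
tool_pos: [0.6019, -0.035, 0.0446]
tcp_rot: [-1.654, -2.671, 0.0]
wrist_force: [0.3, 0.4, -0.0]
width: 0.705
grip_force: 0.0
```

>>> {"name": "jog_arm", "arguments": {"turn": [[0,0,0],[0,0,0],[0,0,0],[0,0,0],[0,0,0],[0,0,0],[0,0,0],[0,0,0],[0,0,0],[0,0,0],[0,0,0],[0,0,0],[0,0,0],[0,0,0],[0,0,0],[0,0,0]], "delta_pos": [[0,0,-0.01],[0,0,-0.02],[0,0,-0.03],[0,0,-0.03],[0,0,-0.03],[0,0,-0.03],[0,0,-0.03],[0,0,-0.03],[-0.03,0,0],[-0.03,0,0],[-0.03,0,0],[-0.03,0,0],[-0.03,0,0],[-0.03,0,0],[0,0,0],[0,0,0]], "gripper": [0.06,0.06,0.06,0.06,0.06,0.06,0.06,0.06,0.06,0.06,0.06,0.06,0.06,0.06,0.06,0.06]}}

```text
time: 33.5
tool_pos: [0.6824, -0.1976, 0.2547]
tcp_rot: [-1.656, -2.669, -0.0]
wrist_force: [-0.0, 1.4, 0.4]
width: 0.703
grip_force: 0.0
```

```bash
python3 - <<'E'
from h import *
a=grab('wrist','w13.png'); b=grab('scene','s2.png'); t=grab('top','t2.png')
cv2.imwrite('pics/final.png',np.hstack([cv2.resize(a,(400,300)),cv2.resize(b[160:310,200:400],(400,300),interpolation=3)])[:,:,::-1])
# distractor shifts, top view
o=cv2.cvtColor(cv2.imread('pics/top0.png'),cv2.COLOR_BGR2RGB)
for nm,h,roi in [('yellow',(20,32),(130,170,165,200)),('tub',(45,75),(370,140,410,175)),('red',(0,6),(70,200,122,230)),('orange',(5,18),(128,222,165,250))]:
    print(nm,mask(o,*h,roi=roi)[2],mask(t,*h,roi=roi)[2])
print(read_state()['time'],read_state()['tool_pos'])
E
```

```text
yellow [140.83892617 180.72483221] [140.83333333 180.76666667]
tub [387.73001776 157.86145648] [387.81216458 157.82289803]
red [ 95.30312036 214.62704309] [ 95.50073421 214.68281938]
orange [144.15174129 236.23134328] [144.25490196 236.31617647]
33.65 [ 0.68185451 -0.19513868  0.25504125]
```

View pics/final.png

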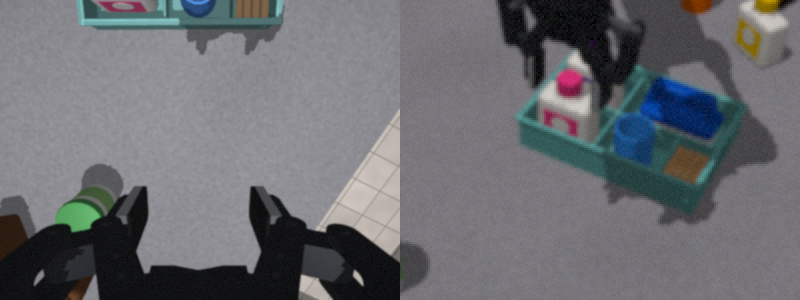

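All four kit things stand upright in the tray (scene crop: softener (568,110), cup (633,135), brush (683,105)), and the distractors have not moved. One last top crop before handing in.

```bash
python3 - <<'E'
from h import *
t=cv2.imread('pics/t2.png'); cv2.imwrite('pics/t2c.png',cv2.resize(t[100:235,180:315],(594,594),interpolation=2))
E
```

```text
(no output)
```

View pics/t2c.png

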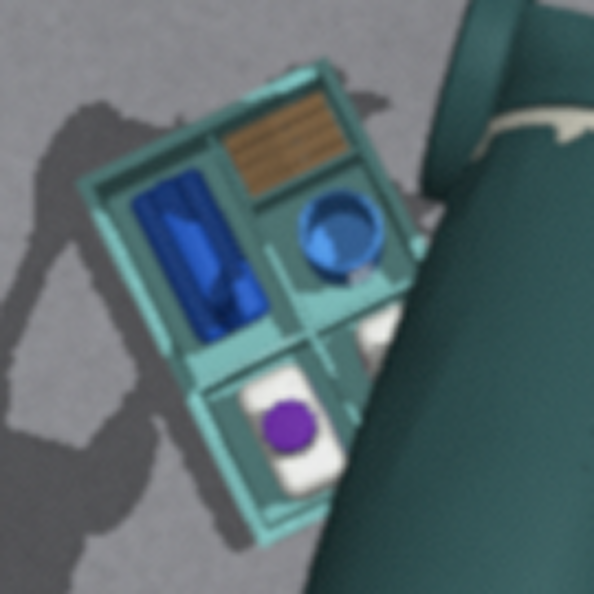

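The brush (200,255), the cup (342,235) and the stain remover (290,425) sit well inside their compartments. The arm partly covers the softener, which I measured earlier.

```bash
python3 -c "
from h import *
print(ticket.finish_job())"
```

```text
the job is handed in; nothing more can be done
None
```

I packed all four kit items upright in their tray compartments, saw no shift in the four things to leave alone, and handed the job in at about 34 s; no verdict was returned.

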